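# Load the steamer and cover it

## Robot

A 6-joint arm with a two-finger parallel gripper is mounted at the origin on the work surface. World frame = base frame: x ahead of the robot, y to its left, z up, the work surface at z = 0. Lengths are in m, angles in rad, forces in N, time in s.
With the tool pointing down it reaches from about 0.35 to 0.85 m from the base axis. Payload 8.1 kg.
Tool frame: the origin (TCP) lies midway between the tips of the shut fingers; the grasp point (between the pads) lies robot.grip_depth behind it (robot.grip_depth is the distance from the TCP to the grasp point, in m); z points along the fingers, y is the line along which they close (so a half turn about z gives the same grasp; the last joint's range is limited). The gripper opens to 93 mm and grips with 3 to 60 N. Pads are 15 mm wide; open, the fingers measure 128 mm over their backs; the gripper's body (75 mm by 188 mm) begins 65 mm behind the grasp point.
Start: joints at [1.135, 0.13, 1.488, -0, 1.523, -0.085], TCP at [0.206, 0.563, 0.219] pointing down, gripper open.
Joint ranges: [-2.96, 2.96], [-0.89, 2.26], [0.02, 2.5], [-1.34, 4.48], [0, 2.73], [-2.66, 2.66]. Speed limits (rad/s): [2.39, 2.39, 2.79, 3.14, 3.14, 3.14].

## Interface

Orientations are given as a rotation vector (axis times angle).
In Python, from plant import robot gives the robot as it stands.
- The arm moves only by the tool carry_out, never from a script. Its argument "rows" is a list of rows, each a list of 6 numbers: the shift along the tool's x, y, z in m, then the turn, a rotation vector about the tool's x, y, z in degrees. A call has 1 to 12 rows; each row is the pose to reach, as a shift and turn from the pose commanded when the call began, along the tool's axes at that moment; what a row does not reach only later rows make up. A row lasts 1/8 s, in which the tool goes at most 62.5 mm and 10.7 degrees, less where a joint would pass 70% of its speed; a pose out of reach is approached as far as the arm can. A call with a gripper value outside its range is refused whole. "jaw" is the closure in counts, from 0 (fully open) to 255 (shut), set as the call begins (left out, the last holds). The fingers move at their own pace and stop on an object; "force" is the grip in N (left out, the last holds). Time passes only in rows, so rows that repeat a pose let the fingers close. It gives the time, the measured TCP pose, the force, the opening and the grip force at its end, in the units of the state.
- robot.read_state(): the state, without advancing time (a new reading comes with each control period).
- robot.read_camera(name): name is "scene" or "top" or "wrist"; returns the picture (384x512x3 uint8, red, green, blue); there is no depth.
- robot.camera_model(name): a dict with "fx", "fy", "cx", "cy" (pixels), "R" (3x3) and "t" (3): a world point X has camera coordinates R X + t; the wrist camera has in their place "mount" (4x4, takes a point from camera to tool coordinates, whose origin is the TCP and whose axes are the flange's). Camera axes: x right, y down, z forward; pixel columns grow to the right and rows downward; lengths in m; the calibration is good to about 2 mm. The wrist camera is an equidistant fisheye: a pixel r from the principal point sees the ray r / f radians off the axis. A picture is of the moment at which its call begins: read the wrist's pose just before it. camera_model takes no time and is no camera call.
- robot.close_job(): hands the job in; it is judged then, once.
Trained networks look in the newest picture that a camera, given by its name, has taken for a name from the list of things; names that differ only in an ending like _2 or _b are one class to them, and where a whole thing is asked for, a point or a joint stands for the part that bears it (a point fixed in the world has none). Each returns a list of dicts, best first, with "conf" (0 to 1); they miss things now and then, are a little off and sometimes report something else, mostly with a low value. They report only what shows in the picture. A call takes as long as a camera call.
- robot.outline_of(camera, target): "pixels" (384x512 bool, what is visible of it) and "pixel" ([column, row] in pixels, amid what is visible of it).
The state is a dict: "t": time; "q": joint angles; "dq": joint speeds; "joint_torque": joint torques, N m; "tool_pos": TCP position; "orientation": TCP orientation; "force": force on the tool from outside, world axes, zero at the start; "wrist_torque": the same for the moment, N m; "opening": finger opening in m; "gripper_force": force on a finger pad.
Only numpy, scipy, OpenCV 4.12 (cv2) and the standard library are available. Lean on these libraries where they do the work, as an engineer would, in place of code of your own. Each camera call takes 0.05 s, during which the arm holds its last target. There are 200 camera calls.

## Task

Get the steamer ready to cook: take its lid off by the knob and set it down flat on the cork mat, put the steel basket squarely on the steamer base and lay every potato in the basket, in whichever order suits you. Then put the lid squarely on the basket so that it sits right down on the rim all round; set the lid and the basket down gently, keep the lemon out of it and leave the other kitchen things where they are.

Things in the scene. Friction and masses are not known exactly. Their poses are not given: they have to be found in the camera images.
- steamer: Electric steamer base, fixed: white box 230 (x) x 180 (y) mm, 85 high, on a grey foot skirt 244 x 194; dial on its -x face. Open tank on top: mouth 214 x 164, wall 8, 40 deep. Origin: centre of its underside on the worktop, z up. Its rim is 85 mm above the origin.
- lid: Loose steel lid, 230 (x) x 180 (y) mm, 0.4 kg. Origin: centre of the bottom edge of its locating lip (z 0 to 10, along the middle of each side, play in a mouth 6 mm at the tip, 3 mm at the root). Its plate, z 10 to 18, rests on a rim; low dome to z 26. Starts seated on the base, origin 75 mm above the base's; on the basket it sits 65 mm above the basket's origin, either way round.
- lid_knob (a point): Middle of the lid's black knob, 46 mm above the lid's origin: a bar 18 wide (x) x 62 long (y), 34 to 58 mm above the origin, on a neck 20 in diameter. Axes as the lid's.
- basket: Loose perforated steel basket, 230 (x) x 180 (y) mm, 75 high, wall 8, ears at the x ends (256 over them), 0.5 kg, empty on the worktop. Origin: centre of the bottom edge of a locating lip like the lid's. Its flange at z 10 rests on the base's rim: seated, its origin is 75 mm above the base's, either way round. Inner floor z 14, rim z 75, mouth 214 x 164.
- basket_grip (a point): Middle of the basket's lifting handle, 61 mm above its origin: a black T-bar 16 wide (x) x 50 long (y), 50 to 72 mm above the origin, on a central post 14 in diameter. It leaves a bay 100 (x) x 164 (y) mm on either side. Axes as the basket's.
- mat: Thin cork mat, fixed flat on the worktop, 260 x 210 mm, 5 thick. Origin: centre of its underside, z up.
- board: Wooden chopping board, fixed, 290 (x) x 185 (y) mm, 15 thick. Origin: centre of its underside, z up. The potatoes and the lemon start on it.
- potato1: Brown potato, loose, 72 mm long (its x axis), 46 wide (y), 45 thick (z), about 0.11 kg, rounded ends, flat enough not to roll. Origin: its centre. May be absent.
- potato2: Brown potato, loose, 68 mm long (its x axis), 46 wide (y), 45 thick (z), about 0.11 kg, rounded ends, flat enough not to roll. Origin: its centre. May be absent.
- potato3: Brown potato, loose, 70 mm long (its x axis), 46 wide (y), 45 thick (z), about 0.11 kg, rounded ends, flat enough not to roll. Origin: its centre. May be absent.
- potato4: Brown potato, loose, 66 mm long (its x axis), 46 wide (y), 45 thick (z), about 0.11 kg, rounded ends, flat enough not to roll. Origin: its centre. May be absent.
- lemon: Lemon with two pointed tips, loose, 78 mm long (its x axis), 50 thick. Origin: its centre. It lies among the potatoes and does not go in the basket.
- turner: Wooden turner (bystander), lying flat, 290 mm long (x), 58 wide, 8 thick; origin under the middle.
- mill: Dark wooden pepper mill (bystander), 56 mm in diameter, 155 high; origin centre of its foot.
- salt_jar: Glass jar with steel cap (bystander), 72 mm in diameter, 95 high; origin centre of its foot.
- mug: Blue mug (bystander), 80 mm in diameter, 92 high, handle to its +y; origin centre of its foot.

How it is judged:
On the way, in this order (a step that is already met when the one before it is completed fails the run):
1. the lid lies flat on the cork mat, let go (horizontal distance between lid and mat below 0.06 m and z of lid in the frame of mat between -0.002 and 0.01 m and angle between lid's own z axis and vertical below 0.06 rad and linear speed of lid below 0.02 m/s and contact force between the fingers and lid below 0.1 N), for 0.2 s.
2. the basket sits squarely down on the steamer base with every potato in it (x of basket in the frame of steamer between -0.006 and 0.006 m and y of basket in the frame of steamer between -0.006 and 0.006 m and z of basket in the frame of steamer between 0.071 and 0.079 m and angle between the x axis of basket and the x axis of steamer, either way round below 0.06 rad and angle between basket's own z axis and vertical below 0.04 rad and linear speed of basket below 0.02 m/s and contact force between the fingers and basket below 0.1 N and x of potato1 in the frame of basket between -0.1 and 0.1 m and y of potato1 in the frame of basket between -0.075 and 0.075 m and z of potato1 in the frame of basket between 0.02 and 0.06 m and x of potato2 in the frame of basket between -0.1 and 0.1 m and y of potato2 in the frame of basket between -0.075 and 0.075 m and z of potato2 in the frame of basket between 0.02 and 0.06 m and x of potato3 in the frame of basket between -0.1 and 0.1 m and y of potato3 in the frame of basket between -0.075 and 0.075 m and z of potato3 in the frame of basket between 0.02 and 0.06 m and x of potato4 in the frame of basket between -0.1 and 0.1 m and y of potato4 in the frame of basket between -0.075 and 0.075 m and z of potato4 in the frame of basket between 0.02 and 0.06 m), for 0.2 s.
At the end, for the whole second after the job is handed in: Basket seated on the base and lid on the basket: centred within 6 mm both ways, square within 0.06 rad, level within 0.04 rad, within 4 mm of fully seated, at rest, let go; every potato inside the basket below its rim; lemon over 100 mm from the steamer's centre, below 70 mm (all of step 2 and x of lid in the frame of basket between -0.006 and 0.006 m and y of lid in the frame of basket between -0.006 and 0.006 m and z of lid in the frame of basket between 0.061 and 0.069 m and angle between the x axis of lid and the x axis of basket, either way round below 0.06 rad and angle between lid's own z axis and vertical below 0.04 rad and linear speed of lid below 0.02 m/s and contact force between the fingers and lid below 0.1 N and horizontal distance between lemon and steamer above 0.1 m and height (world z) of lemon below 0.07 m); the robot touches nothing.
It fails at once if a bystander (turner, mill, salt jar or mug) is moved more than 40 mm (distance of any of turner, mill, salt_jar, mug from where it was at the start of the episode above 0.04 m).
It fails at once if the lid or the basket is slammed down (contact above 80 N) (contact force between lid and basket above 80 N or contact force between basket and steamer above 80 N or contact force between lid and mat above 80 N).
Of potato1, potato2, potato3, potato4 only 2 to 4 are there at a start; the rules pass over those that are not, and their reading is None.
At some moment in a run one of potato1, potato2, potato3, potato4 may be knocked a few centimetres aside while the robot is not near it.
It also fails if it takes over 210 s, if anything falls off the work surface, if the arm or the gripper's body presses on something with over 40 N, if the wrist force passes 120 N, or if a joint passes its speed limit or range.

## Working session

There is one attempt and no reset: what is moved stays moved. The work goes in short steps, Python scripts to look and compute and a tool call to move; the robot and the scene stay as the last step left them, time stands still between calls to the robot, and variables do not carry over. Pictures are saved under pics/ and viewed, at most 14 in all, crops included, and the job is handed in when it is done.

Besides the shell and the picture viewer there is one more tool, called after ">>>" by a JSON object that holds its "api" and its "payload". carry_out: Moves the arm, as the interface text tells. Its arguments: {"type":"object","properties":{"rows":{"type":"array"},"jaw":{"type":"number"},"force":{"type":"number"}},"required":["rows"]}

```bash
ls; mkdir -p pics
python3 - <<'E'
from plant import robot
import cv2
s=robot.read_state();print({k:(s[k]) for k in s}); print(robot.grip_depth)
for c in("scene","top"):
    cv2.imwrite(f"pics/{c}0.png",robot.read_camera(c)[:,:,::-1])
for c in("scene","top","wrist"): print(c,robot.camera_model(c))
for n in "steamer lid lid_knob basket basket_grip mat board potato1 lemon turner mill salt_jar mug".split():
    print(n,[(round(d["conf"],2),[int(v) for v in d["pixel"]],int(d["pixels"].sum())) for d in robot.outline_of("top",n)])
E
```

```text
pics
{'t': 0.0, 'q': array([ 1.13455860e+00,  1.31173390e-01,  1.48928771e+00,  1.66614510e-05,
        1.52300086e+00, -8.53942810e-02]), 'dq': array([-0.00146211,  0.00032517, -0.00028933,  0.00187694,  0.00024336,
       -0.00158416]), 'joint_torque': array([ 1.33800026e-03, -5.59850657e+01, -4.91755879e+01,  7.69682019e-02,
        3.58789566e-02, -2.31833892e-04]), 'tool_pos': array([0.20593897, 0.5629356 , 0.21757553]), 'orientation': array([-5.48195546e-01, -3.09288676e+00,  2.82980375e-03]), 'force': array([ 1.01430647,  0.12542036, -0.37746204]), 'wrist_torque': array([-0.00673431,  0.01585509,  0.03217697]), 'gripper_force': 0.0, 'opening': 0.09298905110821619}
0.0188
scene {'fx': 357.38656315152906, 'fy': 357.38656315152906, 'cx': 251.413719701726, 'cy': 190.98839531600322, 'R': array([[ 0.05664063,  0.99837819,  0.00572878],
       [ 0.76624724, -0.03979132, -0.64131257],
       [-0.64004453,  0.04071401, -0.76725834]]), 't': array([-0.01574928, -0.40269265,  1.40283801])}
top {'fx': 471.10580104510177, 'fy': 471.10580104510177, 'cx': 252.9858843190358, 'cy': 185.24843242
[... 655 characters left out ...]
00000e+00]])}
steamer []
lid [(0.77, [288, 197], 3681)]
lid_knob [(0.63, [291, 198], 3621), (0.34, [213, 170], 219)]
basket [(0.85, [357, 232], 3938), (0.65, [134, 232], 4394), (0.21, [290, 199], 3638)]
basket_grip [(0.74, [151, 158], 412), (0.63, [358, 232], 3940)]
mat [(0.79, [135, 235], 4317)]
board [(0.63, [201, 196], 3076)]
potato1 [(0.69, [187, 168], 245), (0.68, [222, 194], 249), (0.57, [194, 220], 204), (0.52, [220, 216], 158), (0.36, [265, 201], 168)]
lemon [(0.63, [213, 168], 222), (0.42, [221, 195], 218), (0.19, [241, 130], 743)]
turner [(0.91, [242, 135], 740), (0.74, [222, 195], 207)]
mill [(0.78, [180, 142], 309)]
salt_jar [(0.78, [151, 162], 412)]
mug [(0.85, [363, 162], 605)]
```

Run:
```python
import cv2
a=cv2.imread("pics/top0.png")[90:300,70:430]
cv2.imwrite("pics/top0c.png",cv2.resize(a,None,fx=2.2,fy=2.2,interpolation=cv2.INTER_CUBIC))
```

```text
(no output)
```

View pics/top0c.png

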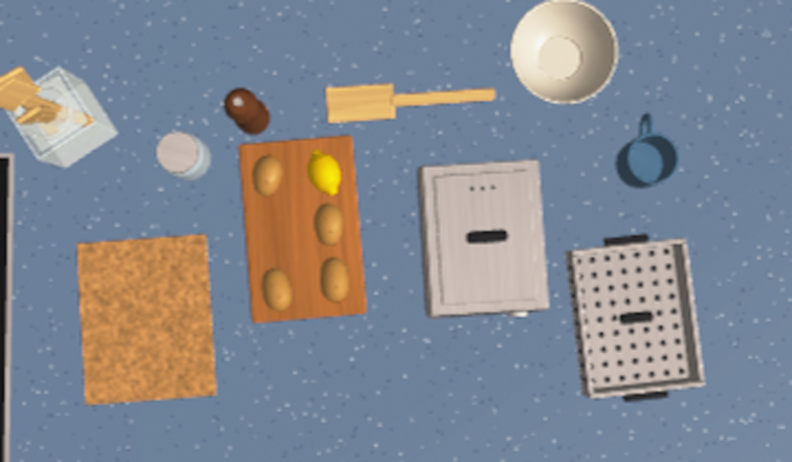

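View pics/scene0.png

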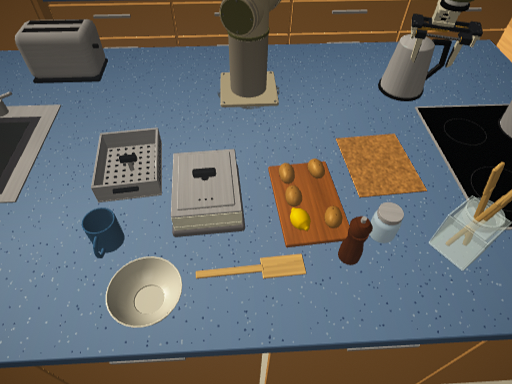

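```bash
cat > h.py <<'E'
import numpy as np, cv2
from scipy.spatial.transform import Rotation as Ro
from plant import robot
def toolT():
    s=robot.read_state();return np.array(s["tool_pos"]),Ro.from_rotvec(s["orientation"]).as_matrix()
def rays(cam,px,pose=None):
    """origin, Nx3 world ray directions"""
    m=robot.camera_model(cam);K=np.array([[m["fx"],0,m["cx"]],[0,m["fy"],m["cy"]],[0,0,1.]])
    px=np.asarray(px,float).reshape(-1,1,2)
    if cam=="wrist":
        p,R=pose if pose else toolT()
        u=cv2.fisheye.undistortPoints(px,K,np.zeros(4)).reshape(-1,2)
        M=m["mount"];d=np.c_[u,np.ones(len(u))]@M[:3,:3].T@R.T
        return p+R@M[:3,3],d
    u=(px.reshape(-1,2)-[m["cx"],m["cy"]])/[m["fx"],m["fy"]]
    R=np.array(m["R"]);return -R.T@np.array(m["t"]),np.c_[u,np.ones(len(u))]@R
def plane(cam,px,z,pose=None):
    o,d=rays(cam,px,pose);return (o+d*((z-o[2])/d[:,2:]))[:,:2]
def outl(cam,n,minc=.3):
    return [d for d in robot.outline_of(cam,n) if d["conf"]>minc]
def rect(cam,mask,z,pose=None):
    """min-area rect of the mask on plane z: centre, (long,short), yaw deg of long axis"""
    c=max(cv2.findContours(mask.astype(np.uint8),0,2)[0],key=len).reshape(-1,2)
    w=(plane(cam,c,z,pose)*1000).astype(np.float32)
    (cx,cy),(a,b),t=cv2.minAreaRect(w)
    if a<b: a,b,t=b,a,t+90
    return np.round([cx,cy,a,b,(t+90)%180-90],1)
def go(x,y,z,yaw):
    """row to reach TCP pose (m, tool x yaw deg, pointing down)"""
    p,R=toolT();a=np.radians(yaw);X=np.array([np.cos(a),np.sin(a),0]);Z=np.array([0,0,-1.])
    T=np.c_[X,np.cross(Z,X),Z]
    print("row",np.round(R.T@(np.array([x,y,z])-p),4).tolist(),np.round(np.degrees(Ro.from_matrix(R.T@T).as_rotvec()),1).tolist(),"yaw",round(np.degrees(np.arctan2(R[1,0],R[0,0])),1),"pos",np.round(p,4))
E
python3 - <<'E'
from h import *
robot.read_camera("top")
for n,z in (("lid",.085),("basket",.075),("mat",.005),("board",.015)):
    for d in outl("top",n,.5): print(n,round(d["conf"],2),rect("top",d["pixels"],z))
for n in ("potato1","lemon"):
    for d in outl("top",n): print(n,round(d["conf"],2),rect("top",d["pixels"],.037))
for n,px,z in(("knob",[291.4,197.3],.133),("grip",[358.5,234.5],.072)): print(n,plane("top",px,z))
go(.55,-.06,.30,90)
E
```

```text
lid 0.88 [ 551.  -141.8  230.5  180.4    3.3]
basket 0.82 [ 426.8 -371.1  256.7  194.1    6.6]
mat 0.7 [425.2 396.9 260.4 212.1   3.7]
board 0.9 [568.6 147.2 295.2 189.4   4.5]
potato1 0.76 [ 4.847e+02  9.190e+01  6.600e+01  4.520e+01 -1.000e-01]
potato1 0.55 [652.9 199.9  59.7  45.4   0. ]
potato1 0.53 [ 5.753e+02  1.022e+02  5.940e+01  4.540e+01 -3.000e-01]
potato1 0.52 [4.697e+02 1.822e+02 6.940e+01 4.510e+01 1.000e-01]
lemon 0.58 [657.3 109.7  57.7  55.5 -18.8]
lemon 0.52 [688.7 332.9  80.7  73.9  89.7]
knob [[ 0.55043336 -0.14374846]]
grip [[ 0.42446135 -0.37603021]]
row [-0.5372, -0.4674, -0.0814] [0.0, -0.0, 69.9] yaw 159.9 pos [0.2062 0.5635 0.2186]
```

Run:
```python
from h import *
go(.55,-.144,.25,93.3)
```

```text
row [-0.566, -0.5462, -0.0314] [0.0, -0.0, 66.6] yaw 159.9 pos [0.2062 0.5635 0.2186]
```

>>> {"api": "carry_out", "payload": {"rows": [[-0.566,-0.546,-0.031,0,0,66.6],[-0.566,-0.546,-0.031,0,0,66.6],[-0.566,-0.546,-0.031,0,0,66.6],[-0.566,-0.546,-0.031,0,0,66.6],[-0.566,-0.546,-0.031,0,0,66.6],[-0.566,-0.546,-0.031,0,0,66.6],[-0.566,-0.546,-0.031,0,0,66.6],[-0.566,-0.546,-0.031,0,0,66.6],[-0.566,-0.546,-0.031,0,0,66.6],[-0.566,-0.546,-0.031,0,0,66.6],[-0.566,-0.546,-0.031,0,0,66.6],[-0.566,-0.546,-0.031,0,0,66.6]], "jaw": 0}}

```text
t: 2.6
tool_pos: [0.5346, -0.1126, 0.2485]
orientation: [2.156, 2.284, 0.001]
force: [0.6, 1.0, 0.6]
opening: 0.0928
gripper_force: 0.0
```

Run:
```python
from h import *
go(.55,-.144,.25,93.3)
```

```text
row [-0.0322, 0.0136, -0.0015] [0.0, 0.0, -0.0] yaw 93.3 pos [ 0.5346 -0.1126  0.2485]
```

>>> {"api": "carry_out", "payload": {"rows": [[-0.032,0.014,-0.0015,0,0,0],[-0.032,0.014,-0.0015,0,0,0],[-0.032,0.014,-0.0015,0,0,0],[-0.032,0.014,-0.0015,0,0,0]]}}

```text
t: 3.1
tool_pos: [0.5495, -0.1404, 0.2498]
orientation: [-2.155, -2.286, -0.0]
force: [-0.7, 0.6, 0.8]
opening: 0.0927
gripper_force: 0.0
```

Run:
```python
from h import *
P=toolT(); im=robot.read_camera("wrist");cv2.imwrite("pics/w1.png",im[:,:,::-1])
np.save("p.npy",np.c_[P[1],P[0]])
for n,z in (("lid",.093),("lid_knob",.133),("steamer",.085)):
    for d in outl("wrist",n): print(n,round(d["conf"],2),d["pixel"],rect("wrist",d["pixels"],z,P))
dark=(im.max(2)<60);n,l,st,c=cv2.connectedComponentsWithStats(dark.astype(np.uint8))
for i in range(1,n):
    if st[i,4]>300: print(st[i],c[i],rect("wrist",l==i,.133,P))
```

```text
lid 0.94 [257.1, 169.3] [ 552.2 -144.6  229.4  179.7    3.4]
lid_knob 0.62 [256.9, 168.9] [ 551.6 -133.3  200.1  157.7    3.5]
steamer 0.6 [252.6, 95.7] [546.  -52.4 201.    7.2   3.4]
[170  92 176   5 335] [258.64477612  93.34925373] [546.3 -52.5 168.7   2.    3.3]
[250 154  17  60 972] [257.99279835 183.21193416] [ 552.2 -142.    61.1   16.3  -86.9]
[    0   224   512   160 41075] [247.97497261 324.31758977] [ 565.  -435.  1350.5  499.2    3.4]
[296 311  67  30 969] [322.94014448 321.72239422] [ 657.4 -326.5   94.6   50.8    2.6]
[304 328  42  13 341] [325.5483871 334.5601173] [ 654.6 -342.4   57.2   21.6    3.2]
```

View pics/w1.png

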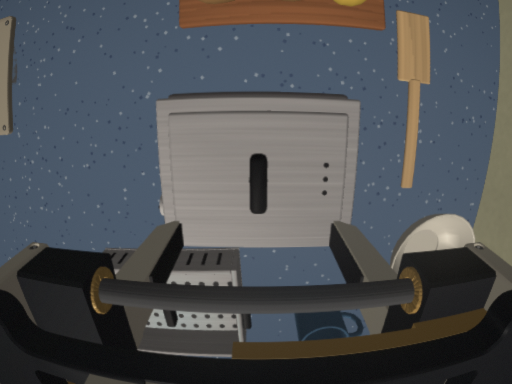

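>>> {"api": "carry_out", "payload": {"rows": [[-0.003,0.002,0.05,0,0,0],[-0.003,0.002,0.1,0,0,0],[-0.003,0.002,0.125,0,0,0],[-0.003,0.002,0.141,0,0,0],[-0.003,0.002,0.141,0,0,0],[-0.003,0.002,0.141,0,0,0]]}}

```text
t: 4.05
tool_pos: [0.5529, -0.1448, 0.1103]
orientation: [2.155, 2.283, 0.002]
force: [0.4, 0.1, 0.3]
opening: 0.0933
gripper_force: 0.0
```

>>> {"api": "carry_out", "payload": {"rows": [[0,0,0,0,0,0],[0,0,0,0,0,0],[0,0,0,0,0,0],[0,0,0,0,0,0],[0,0,0,0,0,0],[0,0,0,0,0,0],[0,0,0,0,0,0],[0,0,0,0,0,0]], "jaw": 255, "force": 30}}

```text
t: 5.05
tool_pos: [0.5518, -0.1445, 0.1087]
orientation: [-2.156, -2.284, 0.0]
force: [0.2, -0.5, -0.1]
opening: 0.0181
gripper_force: 30.2
```

Run:
```python
from h import *
go(.552,-.144,.108,93.4);print(robot.read_state()["wrist_torque"])
```

```text
row [0.0005, 0.0002, 0.0007] [-0.0, 0.0, -0.1] yaw 93.3 pos [ 0.5518 -0.1445  0.1087]
[-0.07861953  0.03740038 -0.00525178]
```

>>> {"api": "carry_out", "payload": {"rows": [[0,0,-0.015,0,0,0],[0,0,-0.04,0,0,0],[0,0,-0.075,0,0,0],[0,0,-0.1,0,0,0],[0.03,-0.005,-0.1,0,0,0],[0.08,-0.014,-0.1,0,0,0],[0.13,-0.023,-0.1,0,0,0],[0.18,-0.031,-0.1,0,0,0],[0.23,-0.04,-0.1,0,0,0],[0.28,-0.049,-0.1,0,0,0],[0.33,-0.057,-0.1,0,0,0],[0.38,-0.066,-0.1,0,0,0]]}}

```text
t: 6.55
tool_pos: [0.4635, 0.2326, 0.2095]
orientation: [2.156, 2.284, 0.001]
force: [-0.0, -0.5, -3.1]
opening: 0.0176
gripper_force: 30.0
```

>>> {"api": "carry_out", "payload": {"rows": [[0.05,-0.009,0,0,0,0],[0.1,-0.017,0,0,0,0],[0.14,-0.025,0,0,0,0],[0.168,-0.029,0,0,0,0],[0.168,-0.029,0,0,0,0],[0.168,-0.029,0.04,0,0,0],[0.168,-0.029,0.08,0,0,0],[0.168,-0.029,0.12,0,0,0],[0.168,-0.029,0.14,0,0,0],[0.168,-0.029,0.15,0,0,0],[0.168,-0.029,0.155,0,0,0],[0.168,-0.029,0.155,0,0,0]]}}

```text
t: 8.05
tool_pos: [0.4261, 0.3976, 0.0547]
orientation: [2.156, 2.284, 0.002]
force: [-0.7, 0.2, -4.0]
opening: 0.0175
gripper_force: 30.0
```

Run:
```python
from h import *
go(.425,.397,.0387,93.3);s=robot.read_state();print(s["force"],s["wrist_torque"],s["opening"])
```

```text
row [-0.0005, -0.0012, 0.016] [0.1, -0.0, -0.0] yaw 93.3 pos [0.4261 0.3976 0.0547]
[-0.74601892  0.20358821 -3.96223269] [-0.09013101  0.076982   -0.01074564] 0.017515791717631936
```

>>> {"api": "carry_out", "payload": {"rows": [[0,0,0.004,0,0,0],[0,0,0.008,0,0,0],[0,0,0.011,0,0,0],[0,0,0.013,0,0,0],[0,0,0.0145,0,0,0],[0,0,0.0155,0,0,0],[0,0,0.016,0,0,0],[0,0,0.0165,0,0,0]]}}

```text
t: 9.05
tool_pos: [0.4255, 0.3971, 0.0385]
orientation: [2.156, 2.285, -0.0]
force: [-6.4, -6.0, 13.4]
opening: 0.0176
gripper_force: 30.0
```

>>> {"api": "carry_out", "payload": {"rows": [[0,0,0,0,0,0],[0,0,0,0,0,0],[0,0,0,0,0,0],[0,0,0,0,0,0],[0,0,0,0,0,0],[0,0,-0.03,0,0,0],[0,0,-0.08,0,0,0],[0,0,-0.13,0,0,0],[0,0,-0.18,0,0,0],[0,0,-0.18,0,0,0]], "jaw": 0}}

```text
t: 10.3
tool_pos: [0.4279, 0.399, 0.2232]
orientation: [2.156, 2.283, 0.015]
force: [0.8, -0.1, -0.1]
opening: 0.0929
gripper_force: 0.0
```

Run:
```python
from h import *
P=toolT(); im=robot.read_camera("wrist")
for d in outl("wrist","lid"): print(round(d["conf"],2),d["pixel"],rect("wrist",d["pixels"],.023,P))
go(.424,-.37,.22,96)
```

```text
0.79 [254.1, 164.4] [426.1 397.5 228.7 179.3   3.3]
row [-0.7659, -0.0459, -0.003] [0.1, -0.0, -2.7] yaw 93.3 pos [0.4257 0.3973 0.2175]
```

Lid is on the mat at (426, 397.5), yaw 3.3°. On to the basket.

>>> {"api": "carry_out", "payload": {"rows": [[-0.06,-0.0036,0,0,0,0],[-0.12,-0.007,0,0,0,0],[-0.18,-0.011,0,0,0,0],[-0.24,-0.014,0,0,0,0],[-0.3,-0.018,0,0,0,0],[-0.36,-0.022,0,0,0,0],[-0.42,-0.025,0,0,0,0],[-0.48,-0.029,0,0,0,0],[-0.54,-0.032,0,0,0,0],[-0.6,-0.036,0,0,0,0],[-0.66,-0.04,0,0,0,0],[-0.72,-0.043,0,0,0,0]]}}

```text
t: 11.9
tool_pos: [0.4227, -0.3254, 0.2147]
orientation: [-2.155, -2.281, -0.0]
force: [1.1, 0.2, 0.0]
opening: 0.0933
gripper_force: 0.0
```

Run:
```python
from h import *
go(.424,-.37,.22,96)
```

```text
row [-0.0445, -0.0013, -0.0054] [-0.1, -0.2, -2.7] yaw 93.3 pos [ 0.4227 -0.3254  0.2147]
```

>>> {"api": "carry_out", "payload": {"rows": [[-0.044,-0.001,-0.005,0,0,-2.7],[-0.044,-0.001,-0.005,0,0,-2.7],[-0.044,-0.001,-0.005,0,0,-2.7],[-0.044,-0.001,-0.005,0,0,-2.7],[-0.044,-0.001,-0.005,0,0,-2.7]]}}

```text
t: 12.52
tool_pos: [0.4258, -0.3671, 0.2221]
orientation: [-2.101, -2.336, -0.0]
force: [-0.5, 0.0, 0.8]
opening: 0.0932
gripper_force: 0.0
```

Run:
```python
from h import *
P=toolT(); im=robot.read_camera("wrist");cv2.imwrite("pics/w2.png",im[:,:,::-1])
for n,z in (("basket",.075),("basket_grip",.075)):
    for d in outl("wrist",n): print(n,round(d["conf"],2),d["pixel"],rect("wrist",d["pixels"],z,P))
dark=(im.max(2)<60);n,l,st,c=cv2.connectedComponentsWithStats(dark.astype(np.uint8))
for i in range(1,n):
    if st[i,4]>200: print(st[i],c[i],rect("wrist",l==i,.072,P))
```

```text
basket 0.98 [254.0, 175.7] [ 426.7 -379.9  245.3  181.4    6.4]
basket_grip 0.81 [255.3, 179.7] [ 426.7 -379.6  245.2  180.1    6. ]
[362   0  36  22 606] [380.45544554   8.69306931] [ 545.  -161.9   44.4   26.    16. ]
[147 155  10  56 296] [151.56756757 181.99324324] [ 307.6 -389.7   66.2    7.1  -83.6]
[354 155  10  56 307] [358.54397394 182.4495114 ] [ 545.  -364.5   66.2    7.1  -83.8]
[249 162  13  50 584] [255.00513699 184.74143836] [ 426.7 -381.8   57.    13.6  -84. ]
[ 395  182   58   42 1188] [419.37457912 198.82491582] [ 640.3 -380.9   85.8   48.5  -16.6]
[    0   213   512   171 41228] [252.47351315 322.59035122] [ 462.  -698.2 1504.1  566.9    6. ]
```

View pics/w2.png

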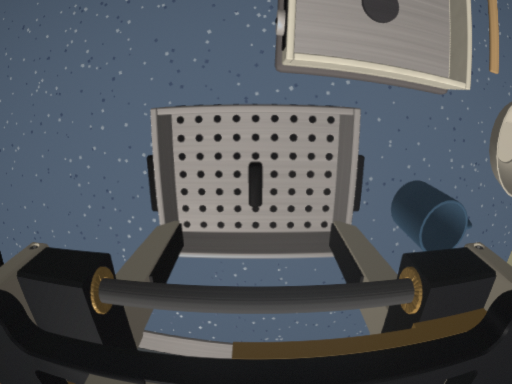

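Run:
```python
from h import *
go(.552,-.144,.25,93.3)
```

```text
row [0.2091, 0.1491, -0.0276] [0.0, 0.0, 2.7] yaw 96.0 pos [ 0.4258 -0.3677  0.2224]
```

>>> {"api": "carry_out", "payload": {"rows": [[0.209,0.149,-0.028,0,0,2.7],[0.209,0.149,-0.028,0,0,2.7],[0.209,0.149,-0.028,0,0,2.7],[0.209,0.149,-0.028,0,0,2.7],[0.209,0.149,-0.028,0,0,2.7],[0.209,0.149,-0.028,0,0,2.7],[0.209,0.149,-0.028,0,0,2.7],[0.209,0.149,-0.028,0,0,2.7]]}}

```text
t: 13.68
tool_pos: [0.5512, -0.1461, 0.25]
orientation: [-2.159, -2.282, 0.001]
force: [0.1, -0.1, 0.2]
opening: 0.0932
gripper_force: 0.0
```

Run:
```python
from h import *
P=toolT(); im=robot.read_camera("wrist");cv2.imwrite("pics/w3.png",im[:,:,::-1])
for d in outl("wrist","steamer"):
    print(round(d["conf"],2),d["pixel"],rect("wrist",d["pixels"],.085,P))
    np.save("m.npy",d["pixels"])
go(.426,-.380,.2,96)
```

```text
0.83 [255.4, 161.8] [ 548.7 -142.1  238.6  184.4    3.3]
row [-0.2268, -0.1383, 0.0501] [-0.0, -0.0, -2.8] yaw 93.2 pos [ 0.5514 -0.1458  0.2501]
```

View pics/w3.png

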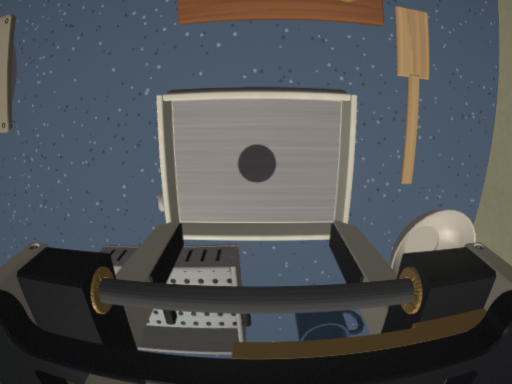

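Run:
```python
from h import *
P=toolT(); im=cv2.imread("pics/w3.png")[:,:,::-1].astype(int)
m=np.zeros((384,512),bool);m[85:246,150:365]=True
m&=(im.min(2)>150)
n,l,st,c=cv2.connectedComponentsWithStats(m.astype(np.uint8))
for i in range(1,n):
    if st[i,4]>100: print(st[i],rect("wrist",l==i,.085,P))
print(im[95,250],im[238,250],im[170,165],im[160,300],im[90:100,250].tolist())
```

```text
[ 163   93  187    8 1124] [547.1 -59.8 210.8   7.1   3.4]
[344  95  13 128 576] [ 662.3 -127.   154.9    6.4  -86.8]
[157  96  13 127 552] [ 437.9 -140.   153.9   11.7  -87.2]
[184 236 145   5 514] [ 556.7 -230.9  182.4    5.3    3.3]
[198 190 170] [204 204 183] [167 160 144] [136 131 126] [[80, 76, 72], [125, 121, 109], [168, 162, 145], [187, 180, 161], [193, 185, 166], [198, 190, 170], [204, 196, 176], [204, 196, 176], [184, 177, 158], [155, 149, 140]]
```

Run:
```python
from h import *
im=cv2.imread("pics/w2.png")
p=np.array([.4258,-.3677,.2224]);a=np.radians(96);X=np.array([np.cos(a),np.sin(a),0]);Z=np.array([0,0,-1.]);R=np.c_[X,np.cross(Z,X),Z]
for r in list(range(100,114))+list(range(157,168))+list(range(203,215))+list(range(246,262)):
    w=plane("wrist",[[256,r]],.075,(p,R))[0]
    print(r,im[r,256].tolist(),np.round(w*1000,1))
cv2.imwrite("pics/w2c.png",cv2.resize(im[95:265,140:370],None,fx=3.4,fy=3.4,interpolation=cv2.INTER_CUBIC))
```

```text
100 [117, 99, 84] [ 417.9 -287.4]
101 [118, 99, 85] [ 418.  -288.4]
102 [116, 99, 83] [ 418.1 -289.5]
103 [98, 84, 72] [ 418.2 -290.5]
104 [72, 68, 66] [ 418.3 -291.5]
105 [87, 90, 93] [ 418.4 -292.6]
106 [124, 129, 134] [ 418.5 -293.6]
107 [137, 141, 148] [ 418.6 -294.7]
108 [142, 147, 153] [ 418.7 -295.7]
109 [145, 150, 156] [ 418.8 -296.8]
110 [147, 154, 159] [ 419.  -297.8]
111 [148, 154, 161] [ 419.1 -298.9]
112 [139, 145, 150] [ 419.2 -299.9]
113 [142, 147, 152] [ 419.3 -301. ]
157 [28, 28, 30] [ 424.2 -347.9]
158 [38, 39, 40] [ 424.3 -349. ]
159 [85, 87, 91] [ 424.4 -350.1]
160 [125, 130, 135] [ 424.6 -351.2]
161 [97, 101, 105] [ 424.7 -352.3]
162 [47, 49, 51] [ 424.8 -353.4]
163 [20, 19, 20] [ 424.9 -354.5]
164 [16, 16, 16] [ 425.  -355.6]
165 [16, 17, 16] [ 425.1 -356.7]
166 [21, 20, 21] [ 425.2 -357.8]
167 [24, 23, 24] [ 425.4 -358.9]
203 [33, 34, 35] [ 429.7 -399.9]
204 [33, 33, 34] [ 429.8 -401.1]
205 [35, 35, 36] [ 429.9 -402.3]
206 [33, 33, 33] [ 430.1 -403.5]
207 [34, 34, 34] [ 430.2 -404.7]
208 [35, 36, 36] [ 430.3 -405.9]
209 [36, 37, 37] [ 430.4 -407.1]
210 [36, 35, 37] [ 430.6 -408.3]
211 [56, 57, 60] [ 430.7 -409.5]
212 [118, 123, 128] [ 430.8 -410.7]
213 [138, 144, 149] [ 430.9 -412. ]
214 [139, 144, 150] [ 431.1 -413.2]
246 [72, 74, 76] [ 435.4 -454.1]
247 [73, 75, 78] [ 435.5 -455.5]
248 [73, 75, 78] [ 435.7 -456.8]
249 [72, 74, 77] [ 435.8 -458.2]
250 [71, 73, 75] [ 435.9 -459.6]
251 [72, 74, 76] [ 436.1 -460.9]
252 [76, 79, 82] [ 436.2 -462.3]
253 [92, 95, 98] [ 436.4 -463.7]
254 [128, 132, 137] [ 436.5 -465.1]
255 [148, 150, 153] [ 436.7 -466.5]
256 [159, 160, 160] [ 436.8 -467.9]
257 [157, 156, 157] [ 437.  -469.3]
258 [132, 125, 120] [ 437.1 -470.7]
259 [120, 104, 91] [ 437.3 -472.1]
260 [118, 101, 87] [ 437.4 -473.5]
261 [118, 101, 86] [ 437.6 -474.9]
```

View pics/w2c.png

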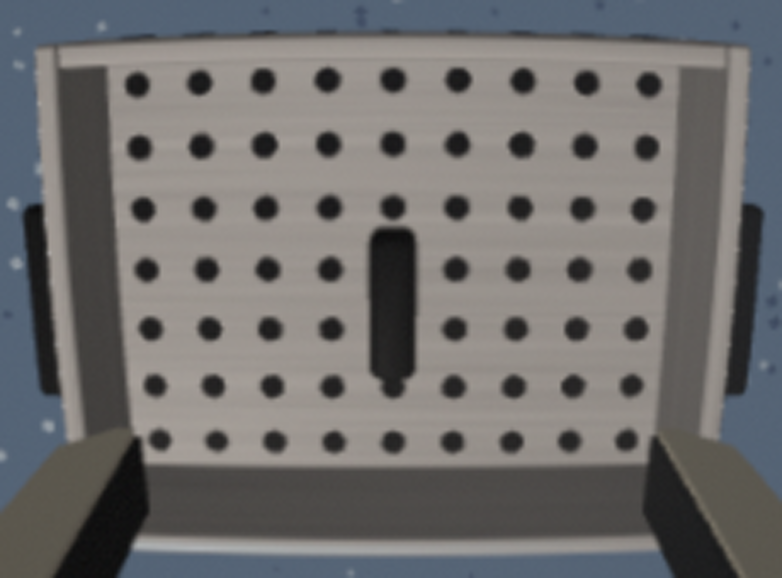

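>>> {"api": "carry_out", "payload": {"rows": [[-0.227,-0.138,0.05,0,0,-2.9],[-0.227,-0.138,0.05,0,0,-2.9],[-0.227,-0.138,0.05,0,0,-2.9],[-0.227,-0.138,0.05,0,0,-2.9],[-0.227,-0.138,0.05,0,0,-2.9],[-0.227,-0.138,0.05,0,0,-2.9],[-0.227,-0.138,0.05,0,0,-2.9]]}}

```text
t: 14.65
tool_pos: [0.428, -0.3785, 0.2006]
orientation: [2.097, 2.339, 0.001]
force: [-0.5, 0.3, 0.2]
opening: 0.0932
gripper_force: 0.0
```

Run:
```python
from h import *
go(.4267,-.380,.045,96.1)
```

```text
row [-0.0014, -0.0016, 0.1556] [0.0, -0.0, 0.1] yaw 96.2 pos [ 0.428  -0.3785  0.2006]
```

>>> {"api": "carry_out", "payload": {"rows": [[-0.001,-0.001,0.05,0,0,0],[-0.001,-0.001,0.1,0,0,0],[-0.001,-0.001,0.135,0,0,0],[-0.001,-0.001,0.152,0,0,0],[-0.001,-0.001,0.155,0,0,0],[-0.001,-0.001,0.155,0,0,0]]}}

```text
t: 15.4
tool_pos: [0.4274, -0.381, 0.0468]
orientation: [2.096, 2.337, -0.0]
force: [0.2, -0.3, -0.7]
opening: 0.0926
gripper_force: 0.0
```

>>> {"api": "carry_out", "payload": {"rows": [[0,0,0,0,0,0],[0,0,0,0,0,0],[0,0,0,0,0,0],[0,0,0,0,0,0],[0,0,0,0,0,0],[0,0,0,0,0,0],[0,0,0,0,0,0],[0,0,0,0,0,0]], "jaw": 255, "force": 35}}

```text
t: 16.4
tool_pos: [0.4263, -0.3804, 0.0452]
orientation: [2.098, 2.338, -0.0]
force: [-0.5, 0.1, -0.5]
opening: 0.0176
gripper_force: 0.0
```

>>> {"api": "carry_out", "payload": {"rows": [[0,0,-0.01,0,0,0],[0,0,-0.03,0,0,0],[0,0,-0.07,0,0,0],[0,0,-0.12,0,0,0],[0,0,-0.17,0,0,0],[0,0,-0.17,0,0,0],[0,0,-0.17,0,0,0]]}}

```text
t: 17.27
tool_pos: [0.4261, -0.3801, 0.2149]
orientation: [-2.098, -2.338, -0.0]
force: [-1.3, 0.2, -4.8]
opening: 0.0159
gripper_force: 35.0
```

Run:
```python
from h import *
go(.5516,-.145,.16,93.3);s=robot.read_state();print(s["force"],s["wrist_torque"],s["opening"])
```

```text
row [0.2202, 0.1502, 0.055] [-0.0, -0.0, 2.9] yaw 96.2 pos [ 0.4261 -0.3801  0.2149]
[-1.25066546  0.17739    -4.78130764] [-0.05023035  0.10522864 -0.01056549] 0.01592630632793943
```

>>> {"api": "carry_out", "payload": {"rows": [[0.04,0.027,0,0,0,0.5],[0.08,0.055,0,0,0,1],[0.12,0.082,0,0,0,1.5],[0.16,0.109,0,0,0,2],[0.195,0.133,0,0,0,2.5],[0.22,0.15,0.01,0,0,2.9],[0.22,0.15,0.03,0,0,2.9],[0.22,0.15,0.05,0,0,2.9],[0.22,0.15,0.06,0,0,2.9],[0.22,0.15,0.06,0,0,2.9],[0.22,0.15,0.06,0,0,2.9]]}}

```text
t: 18.65
tool_pos: [0.5519, -0.1462, 0.1559]
orientation: [2.157, 2.283, 0.001]
force: [0.3, -1.1, -4.1]
opening: 0.0155
gripper_force: 35.0
```

Run:
```python
from h import *
P=toolT()
cv2.imwrite("pics/s4.png",cv2.resize(robot.read_camera("scene")[120:260,80:330,::-1],None,fx=3,fy=3,interpolation=cv2.INTER_CUBIC))
im=robot.read_camera("wrist")
for d in outl("wrist","basket")[:1]: print(rect("wrist",d["pixels"],P[0][2]-.045+.075,P))
go(.5516,-.145,.120,93.3);s=robot.read_state();print(s["force"],s["wrist_torque"],s["opening"])
```

```text
[ 550.3 -110.5  233.2  107.4    3.3]
row [0.001, -0.0006, 0.0363] [0.1, 0.0, -0.0] yaw 93.3 pos [ 0.5522 -0.1459  0.1563]
[ 0.10411526 -0.23244225 -3.60412447] [-0.03551688  0.05718987 -0.00355148] 0.016084714140588843
```

View pics/s4.png

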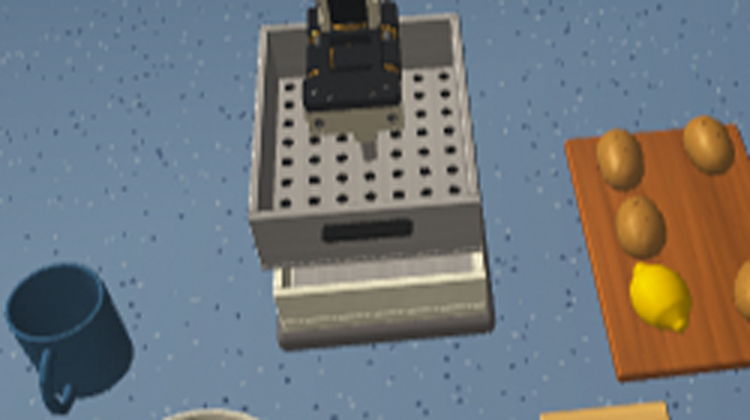

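>>> {"api": "carry_out", "payload": {"rows": [[0,-0.001,0.01,0,0,0],[0,-0.001,0.018,0,0,0],[0,-0.001,0.022,0,0,0],[0,-0.001,0.025,0,0,0],[0,-0.001,0.027,0,0,0],[0,-0.001,0.029,0,0,0],[0,-0.001,0.029,0,0,0]]}}

```text
t: 19.68
tool_pos: [0.5506, -0.1455, 0.1261]
orientation: [-2.156, -2.284, 0.0]
force: [0.0, -0.7, -4.9]
opening: 0.0156
gripper_force: 35.0
```

>>> {"api": "carry_out", "payload": {"rows": [[0,0,0.002,0,0,0],[0,0,0.004,0,0,0],[0,0,0.005,0,0,0],[0,0,0.006,0,0,0],[0,0,0.006,0,0,0]]}}

```text
t: 20.3
tool_pos: [0.5508, -0.1456, 0.1206]
orientation: [2.156, 2.284, 0.0]
force: [-1.5, 0.1, 0.3]
opening: 0.0156
gripper_force: 35.0
```

>>> {"api": "carry_out", "payload": {"rows": [[0,0,0.0005,0,0,0],[0,0,0.001,0,0,0],[0,0,0.001,0,0,0]]}}

```text
t: 20.68
tool_pos: [0.5507, -0.1456, 0.1206]
orientation: [2.156, 2.284, 0.0]
force: [-7.6, 3.0, 9.3]
opening: 0.0156
gripper_force: 35.0
```

>>> {"api": "carry_out", "payload": {"rows": [[0,0,0,0,0,0],[0,0,0,0,0,0],[0,0,0,0,0,0],[0,0,0,0,0,0],[0,0,0,0,0,0],[0,0,0,0,0,0],[0,0,-0.03,0,0,0],[0,0,-0.08,0,0,0],[0,0,-0.13,0,0,0],[0,0,-0.18,0,0,0],[0,0,-0.18,0,0,0]], "jaw": 0}}

```text
t: 22.05
tool_pos: [0.5528, -0.1463, 0.3051]
orientation: [2.151, 2.278, 0.006]
force: [-0.2, -0.2, -0.5]
opening: 0.093
gripper_force: 0.0
```

Run:
```python
from h import *
P=toolT(); im=robot.read_camera("wrist");cv2.imwrite("pics/w5.png",im[:,:,::-1])
for d in outl("wrist","basket")[:1]: print(rect("wrist",d["pixels"],.15,P))
robot.read_camera("top")
for d in outl("top","basket")[:2]: print(d["conf"],rect("top",d["pixels"],.15))
for n in ("potato1","lemon"):
    for d in outl("top",n): print(n,round(d["conf"],2),rect("top",d["pixels"],.037))
go(.485,.092,.19,180)
```

```text
[ 551.  -145.7  244.5  179.5    3.1]
0.9 [ 462.3 -165.8  128.1   96.3   74.7]
potato1 0.71 [652.9 199.9  59.7  45.4   0. ]
potato1 0.69 [574.4 101.3  57.5  43.   18.3]
potato1 0.64 [ 4.864e+02  9.360e+01  6.250e+01  4.170e+01 -2.000e-01]
potato1 0.64 [4.714e+02 1.840e+02 6.600e+01 4.170e+01 1.000e-01]
lemon 0.68 [659.6 111.3  61.2  55.4 -18.4]
lemon 0.34 [652.9 199.9  59.8  45.5   0. ]
row [0.2405, -0.0508, 0.1075] [-0.1, -0.2, -86.7] yaw 93.3 pos [ 0.5499 -0.1453  0.2971]
```

View pics/w5.png

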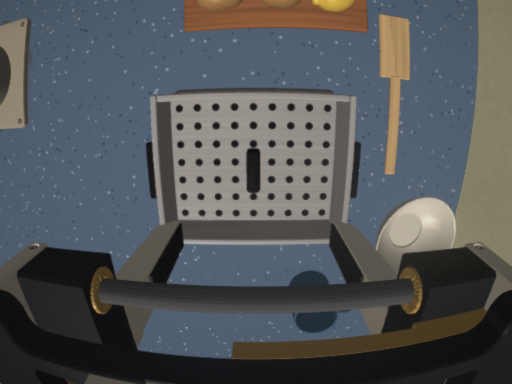

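```bash
cat >> h.py <<'E'
def ell(cam,mask,z,pose=None):
    c=max(cv2.findContours(mask.astype(np.uint8),0,2)[0],key=len).reshape(-1,2)
    (x,y),(a,b),t=cv2.fitEllipse((plane(cam,c,z,pose)*1000).astype(np.float32))
    return np.round([x,y,b,a,t%180-90],1)
def spuds(cam="wrist"):
    P=toolT();im=robot.read_camera(cam)
    for n in ("potato1","lemon"):
        for d in outl(cam,n):
            if d["pixels"].sum()>80:print(n,round(d["conf"],2),np.round(d["pixel"]),im[d["pixels"]].mean(0).astype(int),"ellipse",ell(cam,d["pixels"],.04,P))
    return im
E
python3 - <<'E'
from h import *
go(.56,.14,.30,180)
E
```

```text
row [0.2842, 0.0265, -0.0026] [-0.1, -0.2, -86.7] yaw 93.3 pos [ 0.5499 -0.1453  0.2971]
```

>>> {"api": "carry_out", "payload": {"rows": [[0.284,0.027,0,0,0,-86.7],[0.284,0.027,0,0,0,-86.7],[0.284,0.027,0,0,0,-86.7],[0.284,0.027,0,0,0,-86.7],[0.284,0.027,0,0,0,-86.7],[0.284,0.027,0,0,0,-86.7],[0.284,0.027,0,0,0,-86.7],[0.284,0.027,0,0,0,-86.7],[0.284,0.027,0,0,0,-86.7],[0.284,0.027,0,0,0,-86.7],[0.284,0.027,0,0,0,-86.7]]}}

```text
t: 23.72
tool_pos: [0.5612, 0.1395, 0.2989]
orientation: [-0.004, -3.141, 0.0]
force: [0.1, -0.0, 0.3]
opening: 0.0926
gripper_force: 0.0
```

Run:
```python
from h import *
im=spuds();cv2.imwrite("pics/w6.png",im[:,:,::-1])
go(.486,.093,.12,180)
```

```text
potato1 0.79 [291. 215.] [137 102  66] ellipse [ 6.557e+02  1.964e+02  6.560e+01  4.690e+01 -5.000e-01]
potato1 0.77 [225. 165.] [127  95  60] ellipse [576.3 100.1  65.6  45.9   0.7]
potato1 0.64 [222. 104.] [123  92  58] ellipse [488.1  90.8  71.9  46.6   5.3]
potato1 0.61 [285.  94.] [129  96  61] ellipse [473.1 181.8  68.1  45.6  12. ]
lemon 0.92 [235. 217.] [166 135  61] ellipse [659.  106.9  73.4  51.7  18.4]
row [0.0752, -0.0466, 0.1792] [-0.0, 0.0, -0.1] yaw 179.9 pos [0.5613 0.1395 0.2992]
```

View pics/w6.png

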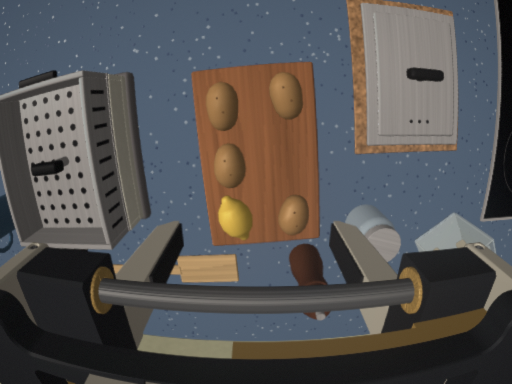

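Run:
```python
from h import *
go(.4875,.0915,.022,185)
P=toolT();robot.read_camera("wrist")
for n in("mill","salt_jar"):
  for d in outl("wrist",n)[:1]: print(n,rect("wrist",d["pixels"],.0,P))
robot.read_camera("top")
for n in("mill","salt_jar"):
  for d in outl("top",n)[:1]: print(n,rect("top",d["pixels"],.0), rect("top",d["pixels"],.15))
```

```text
row [0.0737, -0.0481, 0.2772] [-0.0, 0.0, -5.1] yaw 179.9 pos [0.5613 0.1395 0.2992]
mill [775.2 230.7 103.8  59.1  18.1]
salt_jar [706.3 362.4 145.1  58.1  48.3]
mill [759.1 238.9  81.9  55.8  44.7] [736.1 216.7  74.6  50.8  44.7]
```

>>> {"api": "carry_out", "payload": {"rows": [[0.074,-0.048,0.06,0,0,-5.1],[0.074,-0.048,0.12,0,0,-5.1],[0.074,-0.048,0.18,0,0,-5.1],[0.074,-0.048,0.23,0,0,-5.1],[0.074,-0.048,0.26,0,0,-5.1],[0.074,-0.048,0.275,0,0,-5.1],[0.074,-0.048,0.275,0,0,-5.1],[0.074,-0.048,0.275,0,0,-5.1]]}}

```text
t: 25.18
tool_pos: [0.4893, 0.0918, 0.0265]
orientation: [-0.14, 3.135, 0.0]
force: [0.2, -0.2, -0.4]
opening: 0.0928
gripper_force: 0.0
```

>>> {"api": "carry_out", "payload": {"rows": [[0,0,0,0,0,0],[0,0,0,0,0,0],[0,0,0,0,0,0],[0,0,0,0,0,0],[0,0,0,0,0,0],[0,0,0,0,0,0],[0,0,0,0,0,0],[0,0,0,0,0,0]], "jaw": 255, "force": 15}}

```text
t: 26.18
tool_pos: [0.4872, 0.0915, 0.0241]
orientation: [0.14, -3.138, 0.0]
force: [0.2, -0.7, 0.2]
opening: 0.0457
gripper_force: 14.9
```

>>> {"api": "carry_out", "payload": {"rows": [[0,0,-0.02,0,0,0],[0,0,-0.07,0,0,0],[0,0,-0.12,0,0,0],[0,0,-0.17,0,0,0],[0,0,-0.22,0,0,0],[0,0,-0.22,0,0,0]]}}

```text
t: 26.92
tool_pos: [0.4898, 0.0918, 0.2493]
orientation: [-0.139, 3.13, 0.001]
force: [0.3, 0.3, -1.8]
opening: 0.046
gripper_force: 14.9
```

```bash
cat >> h.py <<'E'
def bay(i):
    # slot i: basket-frame targets, basket at (.551,-.1455), yaw 3.2
    a=np.radians(3.2);bx,by=[(-.055,.041),(-.055,-.041),(.055,.041),(.055,-.041)][i]
    return .551+bx*np.cos(a)-by*np.sin(a),-.1455+bx*np.sin(a)+by*np.cos(a)
E
python3 - <<'E'
from h import *
print(robot.read_state()["opening"])
for i in range(4): print(bay(i))
go(*bay(1),.25,93.2)
E
```

```text
0.046009773420790295
(np.float64(0.49379707626527136), np.float64(-0.10763411144316277))
(np.float64(0.49837443967471085), np.float64(-0.18950625410608524))
(np.float64(0.6036255603252892), np.float64(-0.10149374589391476))
(np.float64(0.6082029237347287), np.float64(-0.18336588855683722))
row [0.0165, -0.2809, -0.0008] [0.4, 0.4, 91.9] yaw -174.9 pos [0.4898 0.0918 0.2493]
```

>>> {"api": "carry_out", "payload": {"rows": [[0.0165,-0.281,0,0,0,91.9],[0.0165,-0.281,0,0,0,91.9],[0.0165,-0.281,0,0,0,91.9],[0.0165,-0.281,0,0,0,91.9],[0.0165,-0.281,0,0,0,91.9],[0.0165,-0.281,0,0,0,91.9],[0.0165,-0.281,0,0,0,91.9],[0.0165,-0.281,0,0,0,91.9],[0.0165,-0.281,0,0,0,91.9],[0.0165,-0.281,0,0,0,91.9],[0.0165,-0.281,0,0,0,91.9]]}}

```text
t: 28.3
tool_pos: [0.4954, -0.1896, 0.2432]
orientation: [-2.155, -2.284, 0.001]
force: [0.2, -0.1, -1.6]
opening: 0.0456
gripper_force: 14.9
```

Run:
```python
from h import *
go(*bay(1),.101,93.2)
```

```text
row [-0.0002, 0.0031, 0.1422] [-0.1, -0.0, 0.1] yaw 93.3 pos [ 0.4954 -0.1896  0.2432]
```

>>> {"api": "carry_out", "payload": {"rows": [[0,0.003,0.05,0,0,0],[0,0.003,0.09,0,0,0],[0,0.003,0.12,0,0,0],[0,0.003,0.137,0,0,0],[0,0.003,0.142,0,0,0],[0,0.003,0.142,0,0,0],[0,0.003,0.142,0,0,0]]}}

```text
t: 29.18
tool_pos: [0.4998, -0.1901, 0.1037]
orientation: [2.157, 2.281, 0.001]
force: [0.8, -0.2, -0.5]
opening: 0.046
gripper_force: 14.9
```

>>> {"api": "carry_out", "payload": {"rows": [[0,0,0,0,0,0],[0,0,0,0,0,0],[0,0,0,0,0,0],[0,0,0,0,0,0],[0,0,-0.03,0,0,0],[0,0,-0.08,0,0,0],[0,0,-0.13,0,0,0],[0,0,-0.15,0,0,0],[0,0,-0.15,0,0,0]], "jaw": 90}}

```text
t: 30.3
tool_pos: [0.4996, -0.19, 0.2533]
orientation: [2.157, 2.281, 0.001]
force: [0.2, 0.8, -0.7]
opening: 0.0601
gripper_force: 0.0
```

Run:
```python
from h import *
P=toolT();robot.read_camera("wrist")
for d in outl("wrist","potato1"): print(round(d["conf"],2),d["pixel"],plane("wrist",d["pixel"],.12,P))
spuds("top")
go(.576,.1005,.25,181)
```

```text
0.94 [256.0, 176.2] [[ 0.50023749 -0.18790864]]
potato1 0.78 [220. 195.] [176 124  63] ellipse [574.1 102.1  62.2  44.7  -0. ]
potato1 0.74 [263. 218.] [102  99 101] ellipse [484.4 -52.7 110.5  11.8   3.6]
potato1 0.53 [194. 220.] [176 123  62] ellipse [471.3 184.7  67.6  44.2  12. ]
potato1 0.52 [188. 172.] [179 126  64] ellipse [652.  199.5  61.3  49.2  -3.3]
lemon 0.48 [212. 166.] [208 167  16] ellipse [658.5 111.2  76.   48.4  30.6]
row [0.2848, 0.0942, -0.0001] [-0.1, -0.2, -87.8] yaw 93.2 pos [ 0.4978 -0.1892  0.2497]
```

>>> {"api": "carry_out", "payload": {"rows": [[0.285,0.094,0,0,0,-87.8],[0.285,0.094,0,0,0,-87.8],[0.285,0.094,0,0,0,-87.8],[0.285,0.094,0,0,0,-87.8],[0.285,0.094,0,0,0,-87.8],[0.285,0.094,0,0,0,-87.8],[0.285,0.094,0,0,0,-87.8],[0.285,0.094,0,0,0,-87.8],[0.285,0.094,0,0,0,-87.8],[0.285,0.094,0,0,0,-87.8]], "jaw": 0}}

```text
t: 31.8
tool_pos: [0.5764, 0.1001, 0.2513]
orientation: [0.022, -3.14, 0.0]
force: [-0.3, 0.1, -0.1]
opening: 0.0927
gripper_force: 0.0
```

Run:
```python
from h import *
spuds()
go(.5758,.101,.022,181)
```

```text
potato1 0.93 [319. 214.] [141 106  69] ellipse [652.8 195.7  68.   44.7  -8.2]
potato1 0.9 [320.  84.] [132  98  62] ellipse [471.7 181.4  69.3  45.8  11.9]
potato1 0.76 [252. 161.] [131  98  62] ellipse [576.5  99.   66.4  45.    3.9]
potato1 0.66 [ 30. 116.] [102  77  50] ellipse [ 501.4 -260.4  103.5   56.7  -86.9]
potato1 0.35 [285. 136.] [132  86  56] ellipse [551.3 134.5 326.4 194.1  -0.7]
lemon 0.93 [258. 222.] [172 141  63] ellipse [658.8 106.3  73.   49.4  20.5]
lemon 0.67 [320. 216.] [143 107  70] ellipse [652.8 195.3  67.3  42.8 -11.7]
row [0.0008, 0.001, 0.23] [-0.0, -0.0, -0.1] yaw -179.1 pos [0.5767 0.1001 0.252 ]
```

>>> {"api": "carry_out", "payload": {"rows": [[0,0,0.06,0,0,-2.5],[0,0,0.12,0,0,-2.5],[0,0,0.18,0,0,-2.5],[0,0,0.215,0,0,-2.5],[0,0,0.228,0,0,-2.5],[0,0,0.228,0,0,-2.5],[0,0,0.228,0,0,-2.5]]}}

```text
t: 32.83
tool_pos: [0.5786, 0.1003, 0.0265]
orientation: [-0.095, 3.137, 0.0]
force: [0.6, -0.1, 0.9]
opening: 0.0925
gripper_force: 0.0
```

>>> {"api": "carry_out", "payload": {"rows": [[0,0,0,0,0,0],[0,0,0,0,0,0],[0,0,0,0,0,0],[0,0,0,0,0,0],[0,0,0,0,0,0],[0,0,0,0,0,0],[0,0,0,0,0,0],[0,0,0,0,0,0]], "jaw": 255}}

```text
t: 33.83
tool_pos: [0.5767, 0.1001, 0.0241]
orientation: [0.096, -3.14, 0.0]
force: [0.5, 1.2, -0.6]
opening: 0.0457
gripper_force: 15.0
```

>>> {"api": "carry_out", "payload": {"rows": [[0,0,-0.02,0,0,0],[0,0,-0.07,0,0,0],[0,0,-0.12,0,0,0],[0,0,-0.17,0,0,0],[0,0,-0.22,0,0,0],[0,0,-0.22,0,0,0],[0,0,-0.22,0,0,0]]}}

```text
t: 34.7
tool_pos: [0.5766, 0.1001, 0.2445]
orientation: [-0.096, 3.14, 0.0]
force: [-0.8, 0.7, -1.5]
opening: 0.046
gripper_force: 15.0
```

Run:
```python
from h import *
go(*bay(0),.25,93.2)
```

```text
row [0.0953, -0.2023, -0.0055] [0.0, 0.0, 90.3] yaw -176.5 pos [0.5766 0.1001 0.2445]
```

>>> {"api": "carry_out", "payload": {"rows": [[0.095,-0.202,-0.005,0,0,90.3],[0.095,-0.202,-0.005,0,0,90.3],[0.095,-0.202,-0.005,0,0,90.3],[0.095,-0.202,-0.005,0,0,90.3],[0.095,-0.202,-0.005,0,0,90.3],[0.095,-0.202,-0.005,0,0,90.3],[0.095,-0.202,-0.005,0,0,90.3],[0.095,-0.202,-0.005,0,0,90.3],[0.095,-0.202,-0.005,0,0,90.3],[0.095,-0.202,-0.005,0,0,90.3],[0.095,-0.202,-0.005,0,0,90.3]]}}

```text
t: 36.08
tool_pos: [0.4937, -0.1071, 0.2481]
orientation: [-2.155, -2.283, 0.001]
force: [0.1, 0.4, -0.7]
opening: 0.0459
gripper_force: 15.0
```

Run:
```python
from h import *
go(*bay(0),.101,93.2)
```

```text
row [-0.0007, 0.0004, 0.1471] [-0.1, -0.0, 0.1] yaw 93.3 pos [ 0.4937 -0.1071  0.2481]
```

>>> {"api": "carry_out", "payload": {"rows": [[0,0,0.05,0,0,0],[0,0,0.095,0,0,0],[0,0,0.125,0,0,0],[0,0,0.142,0,0,0],[0,0,0.147,0,0,0],[0,0,0.147,0,0,0],[0,0,0.147,0,0,0]]}}

```text
t: 36.95
tool_pos: [0.4953, -0.1076, 0.1037]
orientation: [2.157, 2.281, 0.002]
force: [-0.1, -0.4, -0.4]
opening: 0.0457
gripper_force: 15.0
```

>>> {"api": "carry_out", "payload": {"rows": [[0,0,0,0,0,0],[0,0,0,0,0,0],[0,0,0,0,0,0],[0,0,0,0,0,0],[0,0,-0.03,0,0,0],[0,0,-0.08,0,0,0],[0,0,-0.13,0,0,0],[0,0,-0.15,0,0,0],[0,0,-0.15,0,0,0]], "jaw": 90}}

```text
t: 38.08
tool_pos: [0.495, -0.1075, 0.2532]
orientation: [2.157, 2.281, 0.002]
force: [1.0, -0.4, -0.6]
opening: 0.0599
gripper_force: 0.0
```

Run:
```python
from h import *
P=toolT();robot.read_camera("wrist")
for d in outl("wrist","potato1"): print(round(d["conf"],2),d["pixel"],plane("wrist",d["pixel"],.12,P))
spuds("top")
go(.472,.183,.25,192)
```

```text
0.81 [257.8, 243.1] [[ 0.50209028 -0.18306648]]
0.7 [255.9, 176.4] [[ 0.49562131 -0.10556581]]
0.32 [302.3, 197.4] [[ 0.54662157 -0.1259795 ]]
potato1 0.72 [213. 167.] [210 174  13] ellipse [655.8 110.1  65.3  46.8  26.1]
potato1 0.68 [189. 169.] [179 127  65] ellipse [654.7 198.7  62.6  44.8 -10.5]
potato1 0.66 [194. 220.] [176 124  63] ellipse [471.9 184.6  67.8  43.9  13.6]
lemon 0.64 [213. 168.] [209 169  15] ellipse [656.1 109.3  73.1  49.9  26.4]
row [0.2907, -0.005, 0.0002] [-0.1, -0.2, -98.8] yaw 93.2 pos [ 0.4932 -0.1069  0.2498]
```

>>> {"api": "carry_out", "payload": {"rows": [[0.291,-0.005,0,0,0,-98.8],[0.291,-0.005,0,0,0,-98.8],[0.291,-0.005,0,0,0,-98.8],[0.291,-0.005,0,0,0,-98.8],[0.291,-0.005,0,0,0,-98.8],[0.291,-0.005,0,0,0,-98.8],[0.291,-0.005,0,0,0,-98.8],[0.291,-0.005,0,0,0,-98.8],[0.291,-0.005,0,0,0,-98.8],[0.291,-0.005,0,0,0,-98.8],[0.291,-0.005,0,0,0,-98.8],[0.291,-0.005,0,0,0,-98.8]], "jaw": 0}}

```text
t: 39.83
tool_pos: [0.4729, 0.1829, 0.2518]
orientation: [0.324, -3.124, 0.0]
force: [-0.1, -0.4, 0.0]
opening: 0.093
gripper_force: 0.0
```

Run:
```python
from h import *
spuds()
go(.472,.183,.022,192)
```

```text
potato1 0.68 [  6. 144.] [63 47 30] ellipse [ 523.9 -257.9   71.8   52.1  -79.3]
potato1 0.63 [257. 158.] [124  93  59] ellipse [472.4 181.6  69.1  44.   11.9]
potato1 0.59 [ 24. 151.] [117  89  58] ellipse [ 522.9 -186.6   70.1   58.   -68.4]
potato1 0.59 [240. 274.] [129  96  62] ellipse [650.1 196.7  61.8  44.6 -11.9]
lemon 0.6 [184. 270.] [142 116  51] ellipse [661.5 110.1  73.1  42.7  -6.4]
lemon 0.59 [ 85. 167.] [76 74 68] ellipse [ 534.4 -108.9  261.   190.7   17.5]
row [0.001, 0.0002, 0.2302] [0.0, 0.0, -0.1] yaw -168.1 pos [0.473  0.183  0.2522]
```

>>> {"api": "carry_out", "payload": {"rows": [[0.001,0,0.06,0,0,0],[0.001,0,0.12,0,0,0],[0.001,0,0.18,0,0,0],[0.001,0,0.215,0,0,0],[0.001,0,0.228,0,0,0],[0.001,0,0.228,0,0,0],[0.001,0,0.228,0,0,0]]}}

```text
t: 40.85
tool_pos: [0.4738, 0.1833, 0.0263]
orientation: [-0.328, 3.121, 0.001]
force: [0.0, -0.5, 0.2]
opening: 0.0929
gripper_force: 0.0
```

>>> {"api": "carry_out", "payload": {"rows": [[0,0,0,0,0,0],[0,0,0,0,0,0],[0,0,0,0,0,0],[0,0,0,0,0,0],[0,0,0,0,0,0],[0,0,0,0,0,0],[0,0,0,0,0,0],[0,0,0,0,0,0]], "jaw": 255}}

```text
t: 41.85
tool_pos: [0.472, 0.1828, 0.0242]
orientation: [0.328, -3.124, 0.0]
force: [-0.1, -0.5, 0.2]
opening: 0.0463
gripper_force: 15.0
```

>>> {"api": "carry_out", "payload": {"rows": [[0,0,-0.02,0,0,0],[0,0,-0.07,0,0,0],[0,0,-0.12,0,0,0],[0,0,-0.17,0,0,0],[0,0,-0.22,0,0,0],[0,0,-0.22,0,0,0],[0,0,-0.22,0,0,0]]}}

```text
t: 42.72
tool_pos: [0.4717, 0.1827, 0.2433]
orientation: [0.328, -3.124, 0.0]
force: [0.0, -0.0, -1.5]
opening: 0.0459
gripper_force: 15.0
```

Run:
```python
from h import *
go(*bay(3),.25,93.2)
```

```text
row [-0.0574, -0.3865, -0.0068] [-0.0, -0.0, 98.8] yaw -168.0 pos [0.4717 0.1827 0.2433]
```

>>> {"api": "carry_out", "payload": {"rows": [[-0.057,-0.387,-0.006,0,0,98.8],[-0.057,-0.387,-0.006,0,0,98.8],[-0.057,-0.387,-0.006,0,0,98.8],[-0.057,-0.387,-0.006,0,0,98.8],[-0.057,-0.387,-0.006,0,0,98.8],[-0.057,-0.387,-0.006,0,0,98.8],[-0.057,-0.387,-0.006,0,0,98.8],[-0.057,-0.387,-0.006,0,0,98.8],[-0.057,-0.387,-0.006,0,0,98.8],[-0.057,-0.387,-0.006,0,0,98.8],[-0.057,-0.387,-0.006,0,0,98.8],[-0.057,-0.387,-0.006,0,0,98.8]]}}

```text
t: 44.22
tool_pos: [0.608, -0.1837, 0.2496]
orientation: [-2.155, -2.285, 0.001]
force: [-0.2, 0.6, -0.6]
opening: 0.046
gripper_force: 15.0
```

Run:
```python
from h import *
go(*bay(3),.101,93.2)
```

```text
row [0.0003, 0.0003, 0.1486] [-0.0, -0.0, 0.2] yaw 93.4 pos [ 0.608  -0.1837  0.2496]
```

>>> {"api": "carry_out", "payload": {"rows": [[0,0,0.05,0,0,0],[0,0,0.095,0,0,0],[0,0,0.125,0,0,0],[0,0,0.143,0,0,0],[0,0,0.148,0,0,0],[0,0,0.148,0,0,0],[0,0,0.148,0,0,0]]}}

```text
t: 45.1
tool_pos: [0.6094, -0.1843, 0.104]
orientation: [2.157, 2.281, 0.002]
force: [1.0, -0.4, -1.8]
opening: 0.0459
gripper_force: 15.0
```

>>> {"api": "carry_out", "payload": {"rows": [[0,0,0,0,0,0],[0,0,0,0,0,0],[0,0,0,0,0,0],[0,0,0,0,0,0],[0,0,-0.03,0,0,0],[0,0,-0.08,0,0,0],[0,0,-0.13,0,0,0],[0,0,-0.15,0,0,0],[0,0,-0.15,0,0,0]], "jaw": 90}}

```text
t: 46.22
tool_pos: [0.6091, -0.1842, 0.2536]
orientation: [2.157, 2.281, 0.002]
force: [0.7, 0.3, 0.1]
opening: 0.06
gripper_force: 0.0
```

Run:
```python
from h import *
P=toolT();robot.read_camera("wrist")
for d in outl("wrist","potato1"): print(round(d["conf"],2),d["pixel"],plane("wrist",d["pixel"],.12,P))
spuds("top")
go(.653,.198,.25,172)
```

```text
0.92 [152.7, 101.0] [[ 0.49875058 -0.10704899]]
0.85 [156.9, 173.2] [[ 0.50293549 -0.18420905]]
0.56 [256.1, 174.9] [[ 0.60982878 -0.1807569 ]]
potato1 0.78 [302. 211.] [171 127  76] ellipse [ 498.6 -192.7   78.8   45.4   86.5]
potato1 0.72 [188. 171.] [177 126  64] ellipse [653.7 200.2  61.   41.7 -17.9]
lemon 0.81 [216. 166.] [208 171  13] ellipse [656.3 110.4  66.2  47.1  25.7]
row [0.3783, 0.067, -0.0002] [-0.1, -0.2, -78.8] yaw 93.2 pos [ 0.6072 -0.1835  0.2494]
```

>>> {"api": "carry_out", "payload": {"rows": [[0.378,0.067,0,0,0,-78.8],[0.378,0.067,0,0,0,-78.8],[0.378,0.067,0,0,0,-78.8],[0.378,0.067,0,0,0,-78.8],[0.378,0.067,0,0,0,-78.8],[0.378,0.067,0,0,0,-78.8],[0.378,0.067,0,0,0,-78.8],[0.378,0.067,0,0,0,-78.8],[0.378,0.067,0,0,0,-78.8],[0.378,0.067,0,0,0,-78.8],[0.378,0.067,0,0,0,-78.8],[0.378,0.067,0,0,0,-78.8]], "jaw": 0}}

```text
t: 47.98
tool_pos: [0.6541, 0.197, 0.2522]
orientation: [0.221, 3.134, 0.0]
force: [0.6, 0.7, -0.9]
opening: 0.093
gripper_force: 0.0
```

Run:
```python
from h import *
im=spuds();cv2.imwrite("pics/w7.png",im[:,:,::-1])
P=toolT()
for n in("mill","salt_jar"):
  for d in outl("wrist",n)[:1]: print(n,d["pixel"],rect("wrist",d["pixels"],.08,P))
go(.653,.198,.022,172)
```

```text
potato1 0.85 [  3. 100.] [105  80  52] ellipse [ 480.  -197.7   65.6   40.5    2. ]
potato1 0.84 [254. 162.] [133  99  63] ellipse [654.9 197.   63.9  43.1  -6.4]
potato1 0.54 [  6. 183.] [68 52 35] ellipse [ 618.  -274.9  108.5   55.4  -87.1]
lemon 0.56 [190. 178.] [162 133  58] ellipse [658.  105.7  71.   51.3  23.7]
mill [288.4, 241.3] [ 7.572e+02  2.280e+02  1.255e+02  6.020e+01 -1.000e-01]
row [0.0012, 0.0006, 0.2303] [0.0, 0.0, -0.0] yaw 172.0 pos [0.6541 0.1972 0.2523]
```

View pics/w7.png

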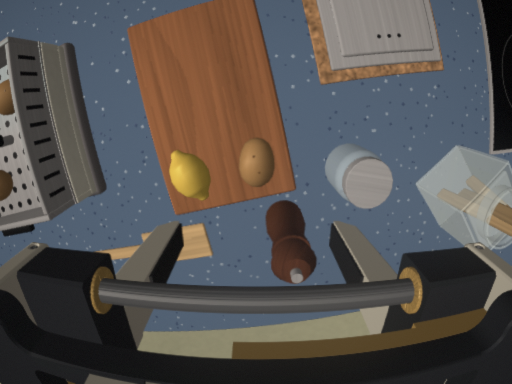

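>>> {"api": "carry_out", "payload": {"rows": [[0.005,0,0.06,0,0,0],[0.005,0,0.12,0,0,0],[0.005,0,0.17,0,0,0],[0.005,0,0.205,0,0,0],[0.005,0,0.221,0,0,0],[0.005,0,0.226,0,0,0],[0.005,0,0.226,0,0,0]]}}

```text
t: 49.1
tool_pos: [0.6502, 0.1982, 0.0277]
orientation: [0.219, 3.132, 0.001]
force: [-0.6, -0.0, 0.9]
opening: 0.0926
gripper_force: 0.0
```

>>> {"api": "carry_out", "payload": {"rows": [[0,0,0,0,0,0],[0,0,0,0,0,0],[0,0,0,0,0,0],[0,0,0,0,0,0],[0,0,0,0,0,0],[0,0,0,0,0,0],[0,0,0,0,0,0],[0,0,0,0,0,0]], "jaw": 255}}

```text
t: 50.1
tool_pos: [0.649, 0.1979, 0.0261]
orientation: [-0.219, -3.134, 0.0]
force: [-0.4, 0.4, 0.3]
opening: 0.0462
gripper_force: 15.0
```

>>> {"api": "carry_out", "payload": {"rows": [[0,0,-0.02,0,0,0],[0,0,-0.07,0,0,0],[0,0,-0.12,0,0,0],[0,0,-0.17,0,0,0],[0,0,-0.22,0,0,0],[0,0,-0.22,0,0,0],[0,0,-0.22,0,0,0]]}}

```text
t: 50.98
tool_pos: [0.6491, 0.1979, 0.2468]
orientation: [0.219, 3.133, 0.0]
force: [0.3, -0.2, -1.3]
opening: 0.0461
gripper_force: 15.0
```

Run:
```python
from h import *
go(*bay(2),.25,93.2)
```

```text
row [0.0033, -0.3028, -0.0033] [0.0, 0.0, 78.8] yaw 172.0 pos [0.6491 0.1979 0.2468]
```

>>> {"api": "carry_out", "payload": {"rows": [[0.003,-0.306,-0.004,0,0,78.8],[0.003,-0.306,-0.004,0,0,78.8],[0.003,-0.306,-0.004,0,0,78.8],[0.003,-0.306,-0.004,0,0,78.8],[0.003,-0.306,-0.004,0,0,78.8],[0.003,-0.306,-0.004,0,0,78.8],[0.003,-0.306,-0.004,0,0,78.8],[0.003,-0.306,-0.004,0,0,78.8],[0.003,-0.306,-0.004,0,0,78.8],[0.003,-0.306,-0.004,0,0,78.8],[0.003,-0.306,-0.004,0,0,78.8]]}}

```text
t: 52.35
tool_pos: [0.6033, -0.1045, 0.2497]
orientation: [-2.157, -2.283, 0.001]
force: [-0.1, -0.5, -1.6]
opening: 0.0462
gripper_force: 15.0
```

Run:
```python
from h import *
x,y=bay(2);go(x,y+.003,.104,93.2)
```

```text
row [0.006, 0.0007, 0.1457] [-0.0, -0.0, 0.1] yaw 93.3 pos [ 0.6033 -0.1045  0.2497]
```

>>> {"api": "carry_out", "payload": {"rows": [[0.006,0,0.05,0,0,0],[0.006,0,0.095,0,0,0],[0.006,0,0.125,0,0,0],[0.006,0,0.141,0,0,0],[0.006,0,0.145,0,0,0],[0.006,0,0.145,0,0,0],[0.006,0,0.145,0,0,0]]}}

```text
t: 53.22
tool_pos: [0.6043, -0.099, 0.107]
orientation: [2.157, 2.281, 0.002]
force: [0.1, -0.2, -1.2]
opening: 0.046
gripper_force: 15.0
```

>>> {"api": "carry_out", "payload": {"rows": [[0,0,0,0,0,0],[0,0,0,0,0,0],[0,0,0,0,0,0],[0,0,0,0,0,0],[0,0,-0.03,0,0,0],[0,0,-0.08,0,0,0],[0,0,-0.13,0,0,0],[0,0,-0.18,0,0,0],[0,0,-0.2,0,0,0],[-0.03,-0.05,-0.2,0,0,0],[-0.04,-0.05,-0.2,0,0,0],[-0.04,-0.05,-0.2,0,0,0]], "jaw": 90}}

```text
t: 54.72
tool_pos: [0.5553, -0.1419, 0.3043]
orientation: [-2.159, -2.28, 0.0]
force: [1.0, 1.0, -0.0]
opening: 0.0599
gripper_force: 0.0
```

Run:
```python
from h import *
P=toolT();im=robot.read_camera("wrist");cv2.imwrite("pics/w8.png",im[:,:,::-1])
for d in outl("wrist","potato1"): print(round(d["conf"],2),d["pixel"],plane("wrist",d["pixel"],.12,P))
for d in outl("wrist","basket")[:2]: print("basket",rect("wrist",d["pixels"],.15,P))
robot.read_camera("top")
for d in outl("top","lid")[:2]: print("lid",rect("top",d["pixels"],.023))
go(.4261,.3975,.25,93.3)
```

```text
0.88 [295.6, 199.6] [[ 0.60758943 -0.18036899]]
0.77 [294.6, 135.2] [[ 0.59933512 -0.09994094]]
0.75 [214.3, 198.3] [[ 0.50562291 -0.1842073 ]]
0.59 [207.1, 137.4] [[ 0.49543092 -0.10804214]]
basket [ 551.7 -145.8  247.9  180.2    2.9]
basket [599.4 -98.1  58.6  42.2 -86.1]
lid [424.8 399.7 229.6 182.1   3.3]
row [0.5448, -0.0992, 0.0552] [-0.0, -0.0, -0.0] yaw 93.3 pos [ 0.5561 -0.1408  0.305 ]
```

View pics/w8.png

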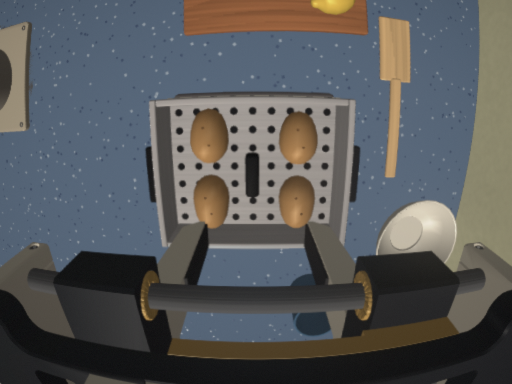

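>>> {"api": "carry_out", "payload": {"rows": [[0.06,-0.011,0.01,0,0,0],[0.12,-0.022,0.02,0,0,0],[0.18,-0.033,0.03,0,0,0],[0.24,-0.044,0.04,0,0,0],[0.3,-0.055,0.05,0,0,0],[0.36,-0.066,0.055,0,0,0],[0.42,-0.077,0.055,0,0,0],[0.48,-0.088,0.055,0,0,0],[0.53,-0.097,0.055,0,0,0],[0.545,-0.099,0.055,0,0,0],[0.545,-0.099,0.055,0,0,0],[0.545,-0.099,0.055,0,0,0]], "jaw": 0}}

```text
t: 56.48
tool_pos: [0.4268, 0.3961, 0.2501]
orientation: [2.159, 2.281, -0.001]
force: [-0.5, -0.1, 0.4]
opening: 0.0927
gripper_force: 0.0
```

Run:
```python
from h import *
P=toolT();robot.read_camera("wrist")
for d in outl("wrist","lid")[:1]: print(rect("wrist",d["pixels"],.023,P))
go(.4255,.3971,.0385,93.3)
```

```text
[426.2 397.1 229.  180.5   3.3]
row [0.0012, -0.0015, 0.2119] [0.0, 0.0, -0.2] yaw 93.1 pos [0.427  0.396  0.2504]
```

>>> {"api": "carry_out", "payload": {"rows": [[0.001,-0.001,0.06,0,0,-0.2],[0.001,-0.001,0.12,0,0,-0.2],[0.001,-0.001,0.17,0,0,-0.2],[0.001,-0.001,0.2,0,0,-0.2],[0.001,-0.001,0.21,0,0,-0.2],[0.001,-0.001,0.2115,0,0,-0.2],[0.001,-0.001,0.2115,0,0,-0.2]]}}

```text
t: 57.45
tool_pos: [0.4265, 0.3988, 0.0406]
orientation: [2.155, 2.286, 0.005]
force: [0.1, -0.4, -0.2]
opening: 0.093
gripper_force: 0.0
```

>>> {"api": "carry_out", "payload": {"rows": [[0,0,0,0,0,0],[0,0,0,0,0,0],[0,0,0,0,0,0],[0,0,0,0,0,0],[0,0,0,0,0,0],[0,0,0,0,0,0],[0,0,0,0,0,0],[0,0,0,0,0,0],[0,0,0,0,0,0],[0,0,0,0,0,0],[0,0,0,0,0,0]], "jaw": 255, "force": 30}}

```text
t: 58.82
tool_pos: [0.4253, 0.3982, 0.0387]
orientation: [2.155, 2.286, 0.0]
force: [2.0, 0.8, -0.5]
opening: 0.0177
gripper_force: 30.0
```

Run:
```python
from h import *
go(.5513,-.1453,.25,93.2)
```

```text
row [-0.55, 0.0936, -0.2113] [0.0, -0.0, 0.2] yaw 93.4 pos [0.4253 0.3982 0.0387]
```

>>> {"api": "carry_out", "payload": {"rows": [[0,0,-0.015,0,0,0],[0,0,-0.05,0,0,0],[0,0,-0.1,0,0,0],[0,0,-0.15,0,0,0],[0,0,-0.2,0,0,0],[-0.02,0.0035,-0.211,0,0,0],[-0.07,0.012,-0.211,0,0,0],[-0.125,0.021,-0.211,0,0,0],[-0.18,0.031,-0.211,0,0,0],[-0.235,0.04,-0.211,0,0,0],[-0.29,0.049,-0.211,0,0,0],[-0.345,0.059,-0.211,0,0,0]]}}

```text
t: 60.32
tool_pos: [0.5033, 0.0546, 0.248]
orientation: [-2.154, -2.285, 0.003]
force: [0.9, 0.0, -3.5]
opening: 0.0179
gripper_force: 30.0
```

>>> {"api": "carry_out", "payload": {"rows": [[-0.055,0.01,0,0,0,0],[-0.11,0.019,0,0,0,0],[-0.155,0.027,0,0,0,0],[-0.185,0.032,0,0,0,0],[-0.2,0.034,0,0,0,0],[-0.204,0.0345,0,0,0,0.2],[-0.204,0.0345,0,0,0,0.2],[-0.204,0.0345,0,0,0,0.2],[-0.204,0.0345,0,0,0,0.2]]}}

```text
t: 61.45
tool_pos: [0.5511, -0.1435, 0.2498]
orientation: [2.157, 2.284, 0.0]
force: [0.2, -0.1, -4.5]
opening: 0.0179
gripper_force: 30.0
```

Run:
```python
from h import *
go(.5513,-.1443,.1737,93.2);s=robot.read_state();print(s["force"],s["wrist_torque"],s["opening"])
spuds("top")
```

```text
row [-0.0009, 0.0001, 0.0761] [0.0, -0.0, 0.1] yaw 93.3 pos [ 0.5511 -0.1435  0.2498]
[ 0.18490333 -0.11724632 -4.47848332] [-0.04095817  0.03555472  0.03842362] 0.017931950050299225
lemon 0.71 [212. 169.] [210 173  12] ellipse [657.6 110.1  68.4  45.9  24.6]
lemon 0.49 [242. 134.] [222 180 112] ellipse [766.8  64.  417.1  51.  -85.8]
```

>>> {"api": "carry_out", "payload": {"rows": [[-0.001,0,0.02,0,0,0],[-0.001,0,0.04,0,0,0],[-0.001,0,0.054,0,0,0],[-0.001,0,0.06,0,0,0],[-0.001,0,0.064,0,0,0],[-0.001,0,0.067,0,0,0],[-0.001,0,0.07,0,0,0],[-0.001,0,0.07,0,0,0]]}}

```text
t: 62.6
tool_pos: [0.5511, -0.1453, 0.1797]
orientation: [2.159, 2.283, 0.0]
force: [-0.2, 0.1, -3.4]
opening: 0.0179
gripper_force: 30.0
```

>>> {"api": "carry_out", "payload": {"rows": [[0,0,0.002,0,0,0],[0,0,0.003,0,0,0],[0,0,0.004,0,0,0],[0,0,0.005,0,0,0],[0,0,0.006,0,0,0],[0,0,0.006,0,0,0]]}}

```text
t: 63.35
tool_pos: [0.5512, -0.1453, 0.1737]
orientation: [2.158, 2.283, 0.0]
force: [-0.5, -0.3, -2.4]
opening: 0.0179
gripper_force: 30.0
```

>>> {"api": "carry_out", "payload": {"rows": [[0,0,0.0005,0,0,0],[0,0,0.001,0,0,0],[0,0,0.0015,0,0,0],[0,0,0.0015,0,0,0]]}}

```text
t: 63.85
tool_pos: [0.5512, -0.1454, 0.1737]
orientation: [2.158, 2.282, 0.0]
force: [-7.0, 2.0, 8.1]
opening: 0.0177
gripper_force: 30.0
```

Resting at the seated height; release and check.

>>> {"api": "carry_out", "payload": {"rows": [[0,0,0,0,0,0],[0,0,0,0,0,0],[0,0,0,0,0,0],[0,0,0,0,0,0],[0,0,0,0,0,0],[0,0,0,0,0,0],[0,0,-0.03,0,0,0],[0,0,-0.08,0,0,0],[0,0,-0.13,0,0,0],[0,0,-0.15,0,0,0],[0,0,-0.15,0,0,0]], "jaw": 0}}

```text
t: 65.22
tool_pos: [0.5519, -0.1455, 0.3234]
orientation: [2.157, 2.281, 0.002]
force: [0.1, -0.5, -0.8]
opening: 0.0928
gripper_force: 0.0
```

Run:
```python
from h import *
P=toolT();im=robot.read_camera("wrist")
for d in outl("wrist","lid")[:1]: print(rect("wrist",d["pixels"],.158,P))
a=cv2.resize(im[60:260,130:390,::-1],(390,300));b=cv2.resize(robot.read_camera("scene")[110:270,90:298,::-1],(390,300))
cv2.imwrite("pics/end.png",np.hstack([a,b]))
```

```text
[ 551.9 -145.7  228.7  179.3    3.1]
```

View pics/end.png

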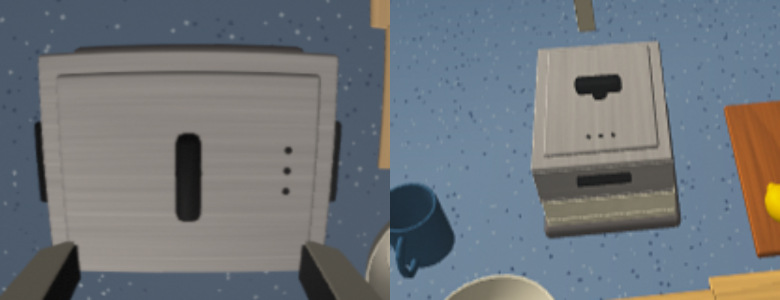

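The picture shows the lid flush and square on the basket: knob at (188,177) on the left half, and the stack is aligned with no gap on the right half.

```bash
python3 -c "
from plant import robot
print(robot.close_job())"
```

```text
the job is handed in; nothing more can be done
None
```

I handed the job in at about 65 s: the basket sits on the base with all four potatoes in it, the lid looks flush and square on the rim, and the lemon is still on the board; no verdict came back.

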